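# Set the road for the red tank wagon

### The arm

A 6-joint arm with a two-finger parallel gripper is mounted at the origin on the work surface. World frame = base frame: x ahead of the robot, y to its left, z up, the work surface at z = 0. Lengths are in m, angles in degrees, forces in N, time in s.
With the tool pointing down it reaches from about 0.375 to 0.9 m from the base axis. Payload 3.1 kg.
Tool frame: the origin (TCP) lies at the very end of the fingers, on their centre line; the grasp point (between the pads) lies 19 mm behind it; z points along the fingers, x is the direction in which the jaws open and shut, and the axes are right-handed (so a half turn about z gives the same grasp; the last joint's range is limited). The gripper opens to 87 mm and grips with 3 to 60 N. Pads are 19 mm wide; open, the fingers measure 117 mm over their backs; the gripper's body (75 mm by 190 mm) begins 51 mm behind the grasp point.
Start: joints at [57.267, 30.224, 82.088, -0, 67.689, -10.227], TCP at [0.239, 0.577, 0.223] pointing down, gripper open.
Joint ranges: [-176.69, 176.69], [-43.24, 126.21], [12.49, 139.97], [-82, 262], [0, 151.66], [-163.58, 163.58]. Speed limits (degrees/s): [159.86, 159.86, 180, 180, 180, 180].

### API

Orientations are given as [roll, pitch, yaw] about the fixed x, y, z axes, in that order (R = Rz(yaw) Ry(pitch) Rx(roll)).
In Python, from plant import ctrl gives the robot as it stands.
- The arm moves only by the tool move_arm, never from a script. Its argument "moves" is a list of rows, each an object with "hand": the opening in per cent of the stroke, from 0 (shut) to 100 (fully open); "delta_pos": the shift along the tool's x, y, z in cm, a list of three; "rotation": the turn, a rotation vector about the tool's x, y, z in degrees, a list of three. In form: [{"hand": hand, "delta_pos": [tx, ty, tz], "rotation": [rx, ry, rz]}, ...]. A call has 1 to 5 rows; each row shifts and turns the commanded pose from where the row before left it, along the tool's axes as they then stand; what a row does not reach is not made up. A row lasts 1/12 s, in which the tool goes at most 41.7 mm and 7.16 degrees, less where a joint would pass 70% of its speed; a pose out of reach is approached as far as the arm can. A call with a gripper value outside its range is refused whole. The fingers move at their own pace and stop on an object; "grip_force" is the grip in N (left out, the last holds). Time passes only in rows, so rows that do not move let the fingers close. It gives the time, the measured TCP pose, the force and the opening at its end, in the units of the state.
- ctrl.get_obs(): the state, without advancing time (a new reading comes with each control period).
- ctrl.read_camera(name): name is "scene" or "side" or "wrist"; returns the picture (480x640x3 uint8, red, green, blue); there is no depth.
- ctrl.camera_info(name): a dict with "vfov" (degrees; the focal length in pixels is half the picture's height over the tangent of half this angle, whatever the lens; pixels are square), "cx", "cy" (the principal point, pixels), "camera_from_world" (4x4, takes a point from world to camera coordinates). Camera axes: x right, y down, z forward; pixel columns grow to the right and rows downward; lengths in m; the calibration is good to about 2 mm. A picture is of the moment at which its call begins: read the wrist's pose just before it. camera_info takes no time and is no camera call; for the wrist camera it gives the pose at the moment of the call.
- ctrl.job_done(): hands the job in, once; it reports no verdict.
The state is a dict: "time_s": time; "q": joint angles; "joint_vel": joint speeds; "tau": joint torques, N m; "tool_pos": TCP position; "tcp_rot": TCP orientation; "ft_force": force on the tool from outside, world axes, zero at the start; "torque": the same for the moment, N m; "width": finger opening in m.
Only numpy, scipy, OpenCV 4.12 (cv2) and the standard library are available. Lean on these libraries where they do the work, as an engineer would, in place of code of your own. Each camera call takes 0.05 s, during which the arm holds its last target.

### The job

Set the road for the red tank wagon in the model railway yard: with closed fingertips press the green button on the grey control box right down and let it spring back, then push the white plunger at the robot's end of the siding where the red tank wagon stands fully down, so that it stays down. Press gently; leave the red button, the other plungers, the wagons, the models and everything else where they are, pick nothing up, and draw the hand clear.

Things in the scene. Friction and masses are not known exactly. Their poses are not given: they have to be found in the camera images.
- control_box: fixed grey control box, 100 deep (x) by 150 wide (y) by 46 high including its panel, on the table to the left or to the right of the yard board; origin at the centre of its underside, z up. On its top are two spring push buttons with centres 76 mm apart: green at y = +38 mm, red at y = -38 mm, both at x = -5 mm in the box's frame.
- green_button_top (a point): centre of the top face of the green round push button, 28 mm across, in a black housing on the control box. 68 mm above the table when up, 10 mm above its housing. It is pressed straight down.
- green_button (a joint): travel of the green button in m: 0 up, 0.006 fully down; a spring brings it back; fully down takes 4.5 N. Its housing stands on a rubber mount that yields about 1 mm per 4 N, 5 mm at most, so the button's top sinks up to 1 mm more than the travel when pressed with 4.5 N.
- red_button_top (a point): centre of the top face of the red push button, same make as the green. Leave it alone.
- red_button (a joint): travel of the red button in m, 0 up, 0.006 fully down.
- yard: fixed model railway yard board, 340 long (x) by 270 wide (y) by 12 thick, green, origin at the centre of its underside, z up. Four straight sidings run along its x at y = -96, -32, +32 and +96 mm. At the robot's end of each siding (x = -120 mm) a white plunger stands in a black block 36 mm square whose top is 30 mm above the table. One wagon stands on each siding, its near end at least 50 mm beyond the plunger's centre.
- plunger1_top (a point): centre of the top face of the white plunger, 24 mm across, of the right-hand outermost siding (y = -96 mm on the board) as seen from the robot; 44 mm above the table when up, 36 mm when down.
- plunger1 (a joint): travel of that plunger in m: 0 up, 0.008 fully down. No spring: it slides stiffly (about 2.5 N, a little more when pushed fast) and stays where it is left. Its rubber mount yields a further 1 mm per 4 N while pushed, 5 mm at most, and comes back.
- plunger2_top (a point): centre of the top face of the white plunger, 24 mm across, of the right-hand inner siding (y = -32 mm on the board) as seen from the robot; 44 mm above the table when up, 36 mm when down.
- plunger2 (a joint): travel of that plunger in m: 0 up, 0.008 fully down. No spring: it slides stiffly (about 2.5 N, a little more when pushed fast) and stays where it is left. Its rubber mount yields a further 1 mm per 4 N while pushed, 5 mm at most, and comes back.
- plunger3_top (a point): centre of the top face of the white plunger, 24 mm across, of the left-hand inner siding (y = 32 mm on the board) as seen from the robot; 44 mm above the table when up, 36 mm when down.
- plunger3 (a joint): travel of that plunger in m: 0 up, 0.008 fully down. No spring: it slides stiffly (about 2.5 N, a little more when pushed fast) and stays where it is left. Its rubber mount yields a further 1 mm per 4 N while pushed, 5 mm at most, and comes back.
- plunger4_top (a point): centre of the top face of the white plunger, 24 mm across, of the left-hand outermost siding (y = 96 mm on the board) as seen from the robot; 44 mm above the table when up, 36 mm when down.
- plunger4 (a joint): travel of that plunger in m: 0 up, 0.008 fully down. No spring: it slides stiffly (about 2.5 N, a little more when pushed fast) and stays where it is left. Its rubber mount yields a further 1 mm per 4 N while pushed, 5 mm at most, and comes back.
- tank_wagon: The red tank wagon (round red barrel lying along its frame): loose H0 model wagon, 112 long (its x), 30 wide, about 48 high, 0.08 kg, standing on one of the sidings with its length along the track; origin at the centre of its underside, on the rail tops, 18 mm above the table. Leave it alone.
- blue_van: Blue box van, loose H0 model wagon, 112 long (its x), 30 wide, about 48 high, 0.08 kg, standing on one of the sidings with its length along the track; origin at the centre of its underside, on the rail tops, 18 mm above the table. Leave it alone.
- green_van: Green box van, loose H0 model wagon, 112 long (its x), 30 wide, about 48 high, 0.08 kg, standing on one of the sidings with its length along the track; origin at the centre of its underside, on the rail tops, 18 mm above the table. Leave it alone.
- yellow_hopper: Yellow open hopper wagon, loose H0 model wagon, 112 long (its x), 30 wide, about 48 high, 0.08 kg, standing on one of the sidings with its length along the track; origin at the centre of its underside, on the rail tops, 18 mm above the table. Leave it alone.
- station: loose cream model building with a brown roof, 91 x 126 x 84 high, on the table beside the yard board; origin at the centre of its underside. Leave it alone.
- warehouse: loose white model building, 81 x 116 x 89 high, on the table; origin at the centre of its underside. Leave it alone.
- silos: loose pair of grey model silos on a green base 85 x 100, 91 high; origin at the centre of its underside. Leave it alone.
- paint_jar: small loose paint jar with a blue cap, 38 across, 45 high; origin at the centre of its underside. Leave it alone.
- screwdriver: loose screwdriver lying on the table, 160 long. Leave it alone.
There are look-alikes about, which are no part of the job. What is shaped like the control_box but blue or turquoise is not meant.

How it is judged:
By the outcome, as a careful person would: the job done as asked, in the order asked, and still so for the second after the job is handed in, with the robot touching nothing.
It also fails if it takes over 42 s, if anything falls off the work surface, if the arm or the gripper's body presses on something with over 40 N, if the wrist force passes 120 N, or if a joint passes its speed limit or range.

## Working session

There is one attempt and no reset: what is moved stays moved. The work goes in short steps, Python scripts to look and compute and a tool call to move; the robot and the scene stay as the last step left them, time stands still between calls to the robot, and variables do not carry over. Pictures are saved under pics/ and viewed, and the job is handed in when it is done.

Besides the shell and the picture viewer there is one more tool, called after "Emit:" as name(argument=value, ...) on one line, values as JSON. move_arm: Moves the arm, as the interface text tells. Its arguments: {"type":"object","properties":{"moves":{"type":"array","items":{"type":"object","properties":{"hand":{"type":"number"},"delta_pos":{"type":"array","items":{"type":"number"}},"rotation":{"type":"array","items":{"type":"number"}}}}},"grip_force":{"type":"number"}},"required":["moves"]}

```bash
mkdir -p pics; ls
cat > h.py <<'E'
import numpy as np, cv2
from plant import ctrl
E
python3 - <<'E'
from h import *
o=ctrl.get_obs(); print(o)
for n in ("scene","side","wrist"):
    i=ctrl.camera_info(n); print(n,i)
    im=ctrl.read_camera(n); cv2.imwrite(f"pics/{n}0.png",im[:,:,::-1])
E
```

```text
pics
{'time_s': 0.0, 'q': array([ 5.72675583e+01,  3.02787724e+01,  8.21547465e+01,  9.96663400e-05,
        6.76884309e+01, -1.02263636e+01]), 'joint_vel': array([-0.01190841, -0.02956445, -0.17439013,  0.02880734,  0.02928606,
        0.02912732]), 'tau': array([-7.49744977e-04, -4.40043426e+01, -1.76589775e+01,  6.31429651e-02,
        5.82912366e-02, -1.75760720e-04]), 'tool_pos': array([0.23880946, 0.57680508, 0.2215828 ]), 'tcp_rot': array([-1.79978259e+02,  1.19996156e-01,  6.74939067e+01]), 'ft_force': array([ 1.02642708,  0.44489637, -0.1782898 ]), 'torque': array([-0.01751316,  0.01567839, -0.01494774]), 'width': 0.08724015851802804}
scene {'vfov': 54.96489098021484, 'cx': 318.0744866120357, 'cy': 241.0988780037942, 'camera_from_world': array([[-0.44870317,  0.89362588, -0.00991197,  0.24511406],
       [ 0.76602646,  0.37887371, -0.51928622, -0.36776923],
       [-0.46029222, -0.2405982 , -0.85454291,  1.61495436],
       [ 0.        ,  0.        ,  0.        ,  1.        ]])}
side {'vfov': 49.930377137363784, 'cx': 318.89339907324387, 'cy': 244.62690047154393, 'camera_from_world': array([[ 0.70980005, -0.70427851, -0.01325411, -0.38082337],
       [-0.5175799 , -0.50868994, -0.68800116,  0.31506985],
       [ 0.4778022 ,  0.49520331, -0.72558855,  1.15240387],
       [ 0.        ,  0.        ,  0.        ,  1.        ]])}
wrist {'vfov': 66.27927144793097, 'cx': 321.9267831026794, 'cy': 236.16389467321187, 'camera_from_world': array([[ 0.38376969,  0.92342729, -0.00169141, -0.62330475],
       [ 0.88592268, -0.36766509,  0.28277799, -0.03386867],
       [ 0.26050304, -0.11002008, -0.9591839 ,  0.39111558],
       [ 0.        ,  0.        ,  0.        ,  1.        ]])}
```

View pics/scene0.png

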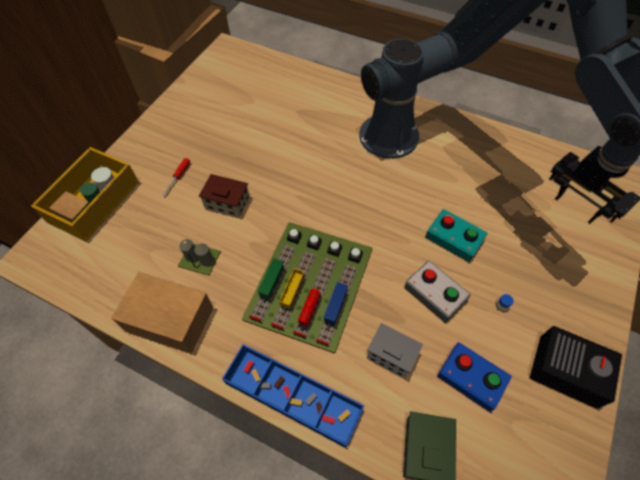

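View pics/side0.png

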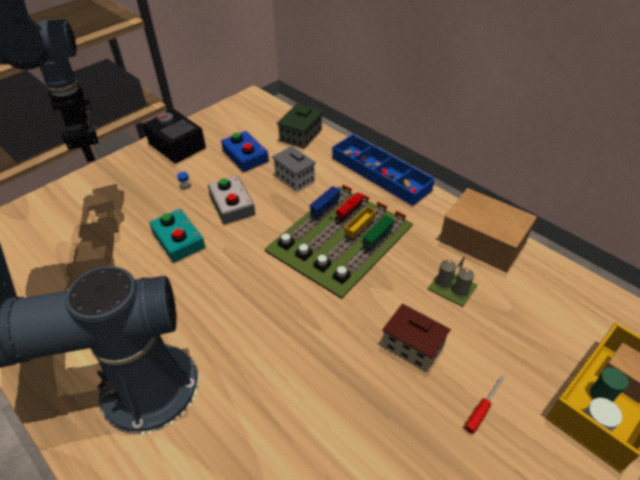

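View pics/wrist0.png

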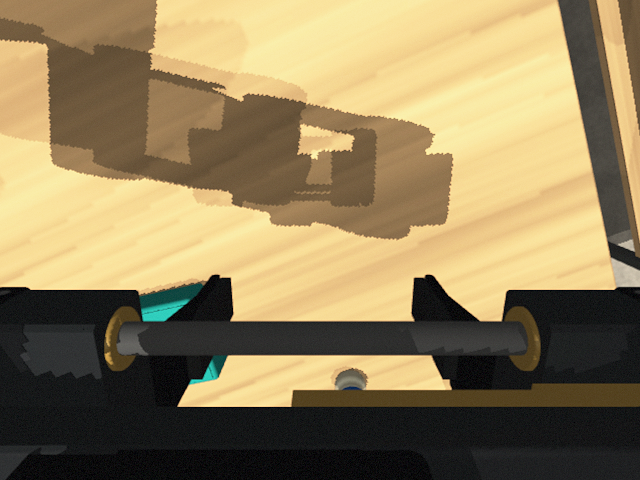

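Run:
```python
import cv2,numpy as np
a=cv2.imread('pics/scene0.png')[215:355,240:480]; b=cv2.imread('pics/side0.png')[165:300,200:420]
cv2.imwrite('pics/zs.png',cv2.resize(a,None,fx=3.3,fy=3.3,interpolation=cv2.INTER_CUBIC))
cv2.imwrite('pics/zd.png',cv2.resize(b,None,fx=3.6,fy=3.6,interpolation=cv2.INTER_CUBIC))
```

```text
(no output)
```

View pics/zs.png

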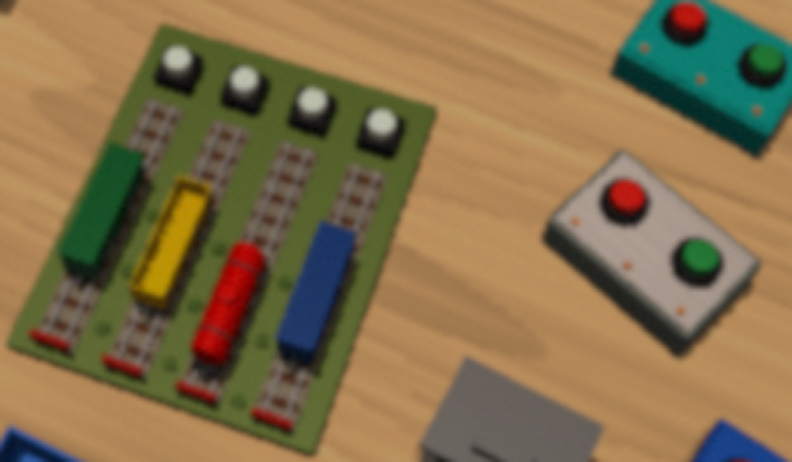

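View pics/zd.png

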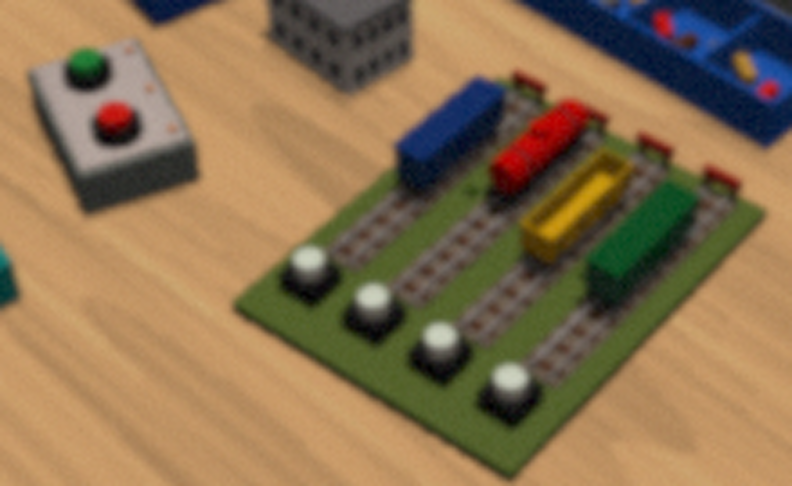

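```bash
cat >> h.py <<'E'
def cam(n):
    i=ctrl.camera_info(n); f=240/np.tan(np.radians(i['vfov']/2))
    return f,i['cx'],i['cy'],np.array(i['camera_from_world'])
def proj(c,P):
    f,cx,cy,T=c; P=np.atleast_2d(P); q=P@T[:3,:3].T+T[:3,3]
    return np.c_[cx+f*q[:,0]/q[:,2],cy+f*q[:,1]/q[:,2]]
def onplane(c,uv,z):
    f,cx,cy,T=c; R=T[:3,:3];o=-R.T@T[:3,3]
    uv=np.atleast_2d(uv); d=np.c_[(uv[:,0]-cx)/f,(uv[:,1]-cy)/f,np.ones(len(uv))]@R
    return o+d*((z-o[2])/d[:,2])[:,None]
def tri(c1,u1,c2,u2):
    P1=[];
    K=lambda c:np.array([[c[0],0,c[1]],[0,c[0],c[2]],[0,0,1]])@c[3][:3]
    X=cv2.triangulatePoints(K(c1),K(c2),np.float64(u1).T.copy(),np.float64(u2).T.copy()); return (X[:3]/X[3]).T
E
python3 - <<'E'
from h import *
np.set_printoptions(precision=4,suppress=True)
s=np.array([(381,122),(312,100),(245,79),(177,58),(699,256),(627,194)],float); s=(s+.5)/3.3-.5+[240,215]
d=np.array([(310,260),(374,296),(441,334),(511,375),(87,62),(116,116)],float); d=(d+.5)/3.6-.5+[200,165]
a,b=cam('scene'),cam('side')
print(tri(a,s,b,d))
z=np.array([.044]*4+[.068]*2)
A=np.vstack([onplane(a,s[i],z[i]) for i in range(6)]);B=np.vstack([onplane(b,d[i],z[i]) for i in range(6)])
print(A);print(B)
for P in (A,B): print(np.linalg.norm(np.diff(P[:4],axis=0),axis=1),np.linalg.norm(P[4]-P[5]), np.degrees(np.arctan2(*(P[0]-P[3])[:2]))*-1,np.degrees(np.arctan2(*(P[4]-P[5])[:2]))*-1)
E
```

```text
[[ 0.5016  0.0949  0.0417]
 [ 0.5089  0.0319  0.0432]
 [ 0.5163 -0.0307  0.0439]
 [ 0.5234 -0.0947  0.0443]
 [ 0.5136  0.3813  0.0631]
 [ 0.4873  0.3097  0.0643]]
[[ 0.5014  0.0968  0.044 ]
 [ 0.5079  0.0335  0.044 ]
 [ 0.5147 -0.029   0.044 ]
 [ 0.522  -0.0934  0.044 ]
 [ 0.5148  0.3822  0.068 ]
 [ 0.4872  0.3115  0.068 ]]
[[ 0.501   0.0917  0.044 ]
 [ 0.5092  0.03    0.044 ]
 [ 0.5172 -0.0323  0.044 ]
 [ 0.5244 -0.0958  0.044 ]
 [ 0.511   0.3744  0.068 ]
 [ 0.4858  0.3037  0.068 ]]
[0.0637 0.0628 0.0648] 0.07594770632260112 6.172388719219244 -21.27088467852149
[0.0622 0.0629 0.0638] 0.07497525040307877 7.109477786465865 -19.607100784584247
```

Run:
```python
from h import *
np.set_printoptions(precision=4,suppress=True)
c=cam('wrist'); T=c[3]; print(-T[:3,:3].T@T[:3,3])
o=ctrl.get_obs();p=o['tool_pos']
for z in (.0,.044,.068,.12,.2216): print(z,proj(c,[p[0],p[1],z]))
```

```text
[0.1674 0.6062 0.3838]
0.0 [[322.8521 203.7547]]
0.044 [[322.8986 212.9752]]
0.068 [[322.9291 219.0146]]
0.12 [[323.0126 235.5701]]
0.2216 [[323.3112 294.7749]]
```

Emit:
move_arm(moves=[{"hand": 0,"delta_pos": [-0.8,3.3,0],"rotation": [0,0,0]},{"hand": 0,"delta_pos": [-0.8,3.3,0],"rotation": [0,0,0]},{"hand": 0,"delta_pos": [-0.8,3.3,0],"rotation": [0,0,0]},{"hand": 0,"delta_pos": [-0.8,3.3,0],"rotation": [0,0,0]},{"hand": 0,"delta_pos": [-0.8,3.3,0],"rotation": [0,0,0]}], grip_force=20)

```text
time_s: 0.57
tool_pos: [0.3771, 0.4762, 0.2223]
tcp_rot: [-180.0, 0.0, 67.5]
ft_force: [0.8, 0.1, 0.1]
width: 0.0615
```

Emit:
move_arm(moves=[{"hand": 0,"delta_pos": [-0.8,3.3,0],"rotation": [0,0,0]},{"hand": 0,"delta_pos": [-0.8,3.3,0],"rotation": [0,0,0]},{"hand": 0,"delta_pos": [-0.8,3.3,0],"rotation": [0,0,0]},{"hand": 0,"delta_pos": [-0.8,3.3,0],"rotation": [0,0,0]},{"hand": 0,"delta_pos": [-0.8,3.3,0],"rotation": [0,0,0]}])

```text
time_s: 0.98
tool_pos: [0.5144, 0.3759, 0.2222]
tcp_rot: [-180.0, 0.0, 67.5]
ft_force: [0.1, 0.3, 0.7]
width: 0.0283
```

Emit:
move_arm(moves=[{"hand": 0,"delta_pos": [0,0,2],"rotation": [0,0,0]},{"hand": 0,"delta_pos": [0,0,2],"rotation": [0,0,0]},{"hand": 0,"delta_pos": [0,0,2],"rotation": [0,0,0]},{"hand": 0,"delta_pos": [0,0,0],"rotation": [0,0,0]},{"hand": 0,"delta_pos": [0,0,0],"rotation": [0,0,0]}])

```text
time_s: 1.4
tool_pos: [0.5126, 0.3766, 0.1613]
tcp_rot: [-179.9, 0.2, 67.5]
ft_force: [-0.0, -0.5, 0.2]
width: 0.0016
```

Run:
```python
from h import *
np.set_printoptions(precision=4,suppress=True)
o=ctrl.get_obs();print(o['time_s'],o['tool_pos'],o['tcp_rot'],o['ft_force'],o['width'])
c=cam('wrist')
im=ctrl.read_camera('wrist')[:,:,::-1].copy(); cv2.imwrite('pics/w1.png',im)
print(proj(c,[[.513,.379,.068],[.4865,.308,.068],o['tool_pos']]))
```

```text
1.4 [0.5126 0.3766 0.1613] [-179.8669    0.1526   67.4844] [-0.049  -0.4774  0.2269] 0.001586856789924818
[[326.4153 238.4645]
 [222.3607 242.0603]
 [323.3254 294.9953]]
```

View pics/w1.png

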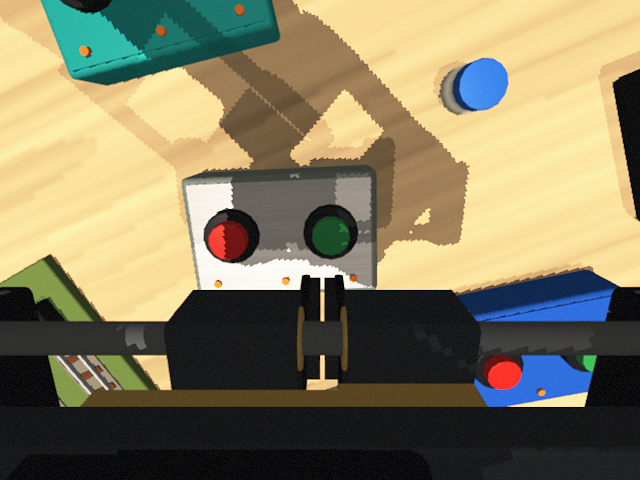

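The wrist view shows the grey box with its green top at about (331,234) and red at (228,240), in front of the closed fingers at (323,280).

Run:
```python
from h import *
np.set_printoptions(precision=4,suppress=True)
im=cv2.imread('pics/w1.png').astype(int); c=cam('wrist')
b,g,r=im[...,0],im[...,1],im[...,2]
P=[]
for n,m,(x0,x1) in (('g',(g>r*1.5)&(g>b*1.3)&(g>40),(295,365)),('r',(r>g*1.8)&(r>100),(200,265))):
    M=np.zeros(m.shape,np.uint8);M[200:268,x0:x1]=m[200:268,x0:x1]
    k,l,s,ce=cv2.connectedComponentsWithStats(M); i=1+s[1:,4].argmax()
    print(n,s[i],ce[i]); uv=[s[i][0]+(s[i][2]-1)/2,s[i][1]+(s[i][3]-1)/2]
    P.append(onplane(c,[uv,ce[i]],.068)); print(P[-1])
print(np.linalg.norm(P[0]-P[1],axis=1))
```

```text
g [ 312  216   38   40 1196] [330.4189 235.3746]
[[0.5137 0.3833 0.068 ]
 [0.5136 0.3832 0.068 ]]
r [ 208  222   38   38 1091] [226.4867 240.747 ]
[[0.4881 0.3117 0.068 ]
 [0.4882 0.3116 0.068 ]]
[0.076 0.076]
```

Emit:
move_arm(moves=[{"hand": 0,"delta_pos": [0.5,-0.1,2],"rotation": [0,0,0]},{"hand": 0,"delta_pos": [0,0,2],"rotation": [0,0,0]},{"hand": 0,"delta_pos": [0,0,2],"rotation": [0,0,0]},{"hand": 0,"delta_pos": [0,0,1.5],"rotation": [0,0,0]},{"hand": 0,"delta_pos": [0,0,0],"rotation": [0,0,0]}])

```text
time_s: 1.87
tool_pos: [0.5132, 0.3819, 0.0861]
tcp_rot: [-179.9, 0.2, 67.5]
ft_force: [-0.4, -0.7, -0.1]
width: 0.0009
```

Run:
```python
from h import *
np.set_printoptions(precision=4,suppress=True)
o=ctrl.get_obs();print(o['time_s'],o['tool_pos'],o['tcp_rot'],o['ft_force'],o['width'])
c=cam('wrist')
im=ctrl.read_camera('wrist')[:,:,::-1].copy(); cv2.imwrite('pics/w2.png',im)
im=ctrl.read_camera('side')[:,:,::-1].copy(); cv2.imwrite('pics/s2.png',cv2.resize(im[120:280,140:340],None,fx=3.5,fy=3.5))
```

```text
1.8667 [0.5132 0.3819 0.0861] [-179.8766    0.1508   67.5299] [-0.3971 -0.6795 -0.1164] 0.000928540872951685
```

View pics/w2.png

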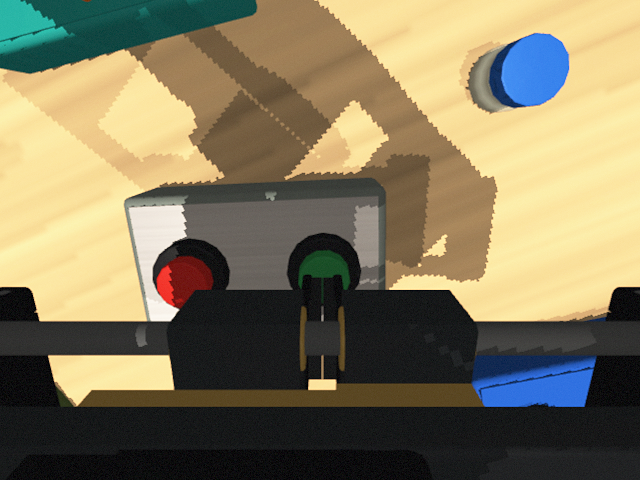

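View pics/s2.png

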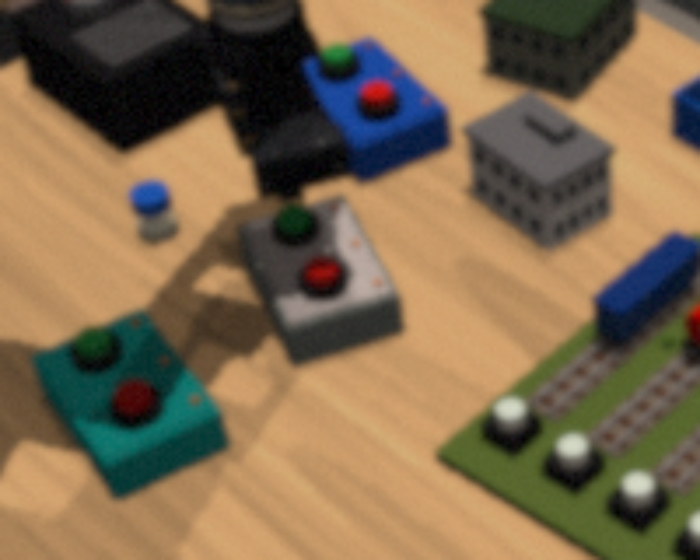

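The fingertips are over the green button, centred on it at column ~324. I'll press slowly.

Emit:
move_arm(moves=[{"hand": 0,"delta_pos": [0,0,0.5],"rotation": [0,0,0]},{"hand": 0,"delta_pos": [0,0,0.5],"rotation": [0,0,0]},{"hand": 0,"delta_pos": [0,0,0.5],"rotation": [0,0,0]},{"hand": 0,"delta_pos": [0,0,0.3],"rotation": [0,0,0]},{"hand": 0,"delta_pos": [0,0,0],"rotation": [0,0,0]}])

```text
time_s: 2.38
tool_pos: [0.514, 0.3819, 0.0689]
tcp_rot: [-180.0, 0.1, 67.5]
ft_force: [0.5, 0.4, -0.4]
width: 0.0006
```

Emit:
move_arm(moves=[{"hand": 0,"delta_pos": [0,0,0.1],"rotation": [0,0,0]},{"hand": 0,"delta_pos": [0,0,0.1],"rotation": [0,0,0]},{"hand": 0,"delta_pos": [0,0,0.1],"rotation": [0,0,0]},{"hand": 0,"delta_pos": [0,0,0.1],"rotation": [0,0,0]},{"hand": 0,"delta_pos": [0,0,0],"rotation": [0,0,0]}])

```text
time_s: 2.8
tool_pos: [0.5145, 0.3822, 0.0657]
tcp_rot: [180.0, -0.0, 67.5]
ft_force: [0.1, -0.8, 2.4]
width: 0.0004
```

Emit:
move_arm(moves=[{"hand": 0,"delta_pos": [0,0,0.1],"rotation": [0,0,0]},{"hand": 0,"delta_pos": [0,0,0.1],"rotation": [0,0,0]},{"hand": 0,"delta_pos": [0,0,0.1],"rotation": [0,0,0]},{"hand": 0,"delta_pos": [0,0,0],"rotation": [0,0,0]},{"hand": 0,"delta_pos": [0,0,0],"rotation": [0,0,0]}])

```text
time_s: 3.22
tool_pos: [0.5145, 0.3822, 0.0627]
tcp_rot: [180.0, -0.0, 67.5]
ft_force: [-0.2, -0.5, 4.1]
width: -0.0002
```

Emit:
move_arm(moves=[{"hand": 0,"delta_pos": [0,0,0.1],"rotation": [0,0,0]},{"hand": 0,"delta_pos": [0,0,0],"rotation": [0,0,0]},{"hand": 0,"delta_pos": [0,0,0.1],"rotation": [0,0,0]},{"hand": 0,"delta_pos": [0,0,0],"rotation": [0,0,0]},{"hand": 0,"delta_pos": [0,0,0],"rotation": [0,0,0]}])

```text
time_s: 3.63
tool_pos: [0.5145, 0.3822, 0.0609]
tcp_rot: [180.0, -0.0, 67.5]
ft_force: [-2.0, -1.1, 5.7]
width: 0.0003
```

Emit:
move_arm(moves=[{"hand": 0,"delta_pos": [0,0,0.1],"rotation": [0,0,0]},{"hand": 0,"delta_pos": [0,0,0],"rotation": [0,0,0]},{"hand": 0,"delta_pos": [0,0,0],"rotation": [0,0,0]}])

```text
time_s: 3.88
tool_pos: [0.5146, 0.3822, 0.0603]
tcp_rot: [180.0, -0.0, 67.5]
ft_force: [-2.0, -1.2, 7.4]
width: 0.0006
```

The force is 7.4 N and now climbs at about 3 N/mm, so the button is on its stop. I'll release it.

Emit:
move_arm(moves=[{"hand": 0,"delta_pos": [0,0,-0.3],"rotation": [0,0,0]},{"hand": 0,"delta_pos": [0,0,-0.5],"rotation": [0,0,0]},{"hand": 0,"delta_pos": [0,0,-1.5],"rotation": [0,0,0]},{"hand": 0,"delta_pos": [0,0,-3],"rotation": [0,0,0]},{"hand": 0,"delta_pos": [0,0,-3],"rotation": [0,0,0]}])

```text
time_s: 4.3
tool_pos: [0.5133, 0.3816, 0.1415]
tcp_rot: [-179.8, 0.2, 67.5]
ft_force: [0.2, -0.4, -0.9]
width: 0.0008
```

Run:
```python
from h import *
np.set_printoptions(precision=4,suppress=True)
o=ctrl.get_obs();print(o['time_s'],o['tool_pos'],o['ft_force'])
c=cam('wrist')
im=ctrl.read_camera('wrist')[:,:,::-1].copy(); cv2.imwrite('pics/w3.png',im)
```

```text
4.3 [0.5133 0.3816 0.1415] [ 0.195  -0.4244 -0.8639]
```

View pics/w3.png

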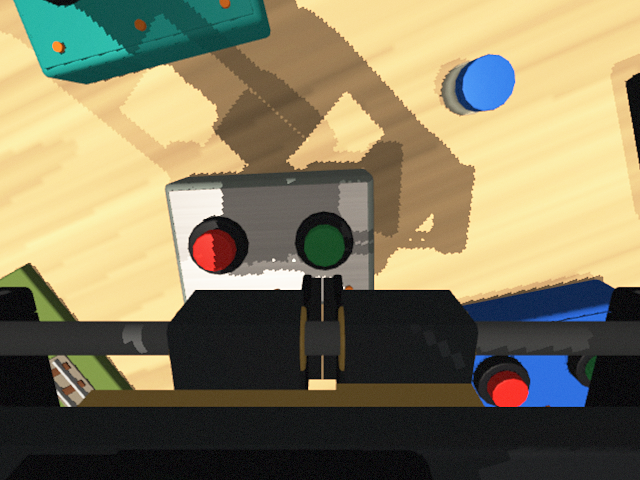

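The green button is up again at (324,245). Now I'll go over to the third plunger.

Emit:
move_arm(moves=[{"hand": 0,"delta_pos": [-3.25,1.3,0],"rotation": [0,0,0]},{"hand": 0,"delta_pos": [-3.25,1.3,0],"rotation": [0,0,0]},{"hand": 0,"delta_pos": [-3.25,1.3,0],"rotation": [0,0,0]},{"hand": 0,"delta_pos": [-3.25,1.3,0],"rotation": [0,0,0]},{"hand": 0,"delta_pos": [-3.25,1.3,0],"rotation": [0,0,0]}])

```text
time_s: 4.77
tool_pos: [0.512, 0.2059, 0.1422]
tcp_rot: [180.0, -0.0, 67.5]
ft_force: [1.0, -0.6, 0.4]
width: 0.0004
```

Emit:
move_arm(moves=[{"hand": 0,"delta_pos": [-3.25,1.3,0],"rotation": [0,0,0]},{"hand": 0,"delta_pos": [-3.25,1.3,0],"rotation": [0,0,0]},{"hand": 0,"delta_pos": [-3.25,1.3,0],"rotation": [0,0,0]},{"hand": 0,"delta_pos": [-3.25,1.3,0],"rotation": [0,0,0]},{"hand": 0,"delta_pos": [-3.2,1.2,0],"rotation": [0,0,0]}])

```text
time_s: 5.18
tool_pos: [0.5094, 0.0313, 0.1423]
tcp_rot: [180.0, -0.0, 67.5]
ft_force: [-0.3, 0.2, -0.2]
width: -0.0
```

Emit:
move_arm(moves=[{"hand": 0,"delta_pos": [0,0,0],"rotation": [0,0,0]},{"hand": 0,"delta_pos": [0,0,0],"rotation": [0,0,0]}])

```text
time_s: 5.35
tool_pos: [0.5096, 0.0313, 0.1423]
tcp_rot: [-180.0, -0.0, 67.2]
ft_force: [-0.3, 0.5, -0.2]
width: 0.001
```

Run:
```python
from h import *
np.set_printoptions(precision=4,suppress=True)
o=ctrl.get_obs();print(o['time_s'],o['tool_pos'],o['tcp_rot'],o['ft_force'])
c=cam('wrist')
im=ctrl.read_camera('wrist')[:,:,::-1].copy(); cv2.imwrite('pics/w4.png',im)
print(proj(c,[[.5085,.032,.044],[.5016,.0949,.044],[.516,-.031,.044]]))
hsv=im.astype(int); m=((im.min(2)>120)&(im.max(2).astype(int)-im.min(2)<45)).astype(np.uint8)
k,l,s,ce=cv2.connectedComponentsWithStats(m)
for i in range(1,k):
  if s[i,4]>250:
    uv=[s[i][0]+(s[i][2]-1)/2,s[i][1]+(s[i][3]-1)/2]; print(s[i],ce[i],onplane(c,[uv,ce[i]],.044).tolist())
```

```text
5.35 [0.5096 0.0313 0.1423] [-179.992    -0.0153   67.2474] [-0.3255  0.4934 -0.1574]
[[323.0034 235.2026]
 [400.4953 193.8568]
 [250.5436 274.7073]]
[404 221  62  82 807] [438.829  270.3309] [[0.5601296648265078, 0.10145994235896896, 0.043999999999999984], [0.5682210958850737, 0.10229324712472528, 0.043999999999999984]]
[234 260  32  29 688] [249.7297 274.0102] [[0.5151702248812937, -0.0314781603532356, 0.043999999999999984], [0.5152455275568593, -0.03132070800719232, 0.043999999999999984]]
[166 297  21  23 269] [174.8104 306.1078] [[0.5186168323466374, -0.09710099528038142, 0.043999999999999984], [0.5168184316729718, -0.0971539229152039, 0.043999999999999984]]
```

View pics/w4.png

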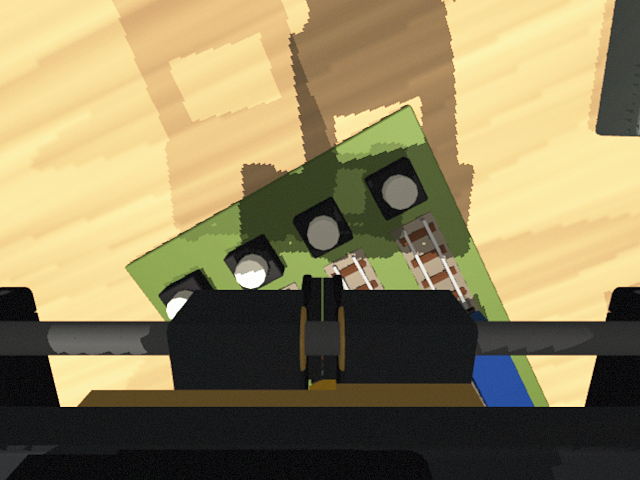

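The four plungers are at about (175,305), (250,272), (322,233) and (400,191). The target is the third, at (322,233), about 2 mm from where I predicted it. I'll descend.

Emit:
move_arm(moves=[{"hand": 0,"delta_pos": [0,-0.1,2.5],"rotation": [0,0,0]},{"hand": 0,"delta_pos": [0,0,2.5],"rotation": [0,0,0]},{"hand": 0,"delta_pos": [0,0,2],"rotation": [0,0,0]},{"hand": 0,"delta_pos": [0,0,1.5],"rotation": [0,0,0]},{"hand": 0,"delta_pos": [0,0,0],"rotation": [0,0,0]}])

```text
time_s: 5.82
tool_pos: [0.5063, 0.0354, 0.0548]
tcp_rot: [-179.7, 0.1, 67.6]
ft_force: [-0.4, -0.4, -0.6]
width: 0.0007
```

Run:
```python
from h import *
o=ctrl.get_obs();print(o['time_s'],o['tool_pos'],o['ft_force'])
im=ctrl.read_camera('wrist')[:,:,::-1].copy(); cv2.imwrite('pics/w5.png',im)
```

```text
5.8167 [0.5062506  0.03540024 0.05482795] [-0.40048922 -0.36822459 -0.55804677]
```

View pics/w5.png

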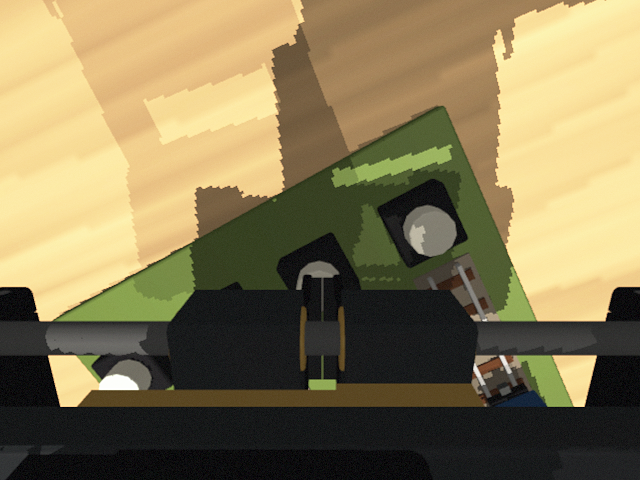

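Emit:
move_arm(moves=[{"hand": 0,"delta_pos": [0,0,0],"rotation": [0,0,0]},{"hand": 0,"delta_pos": [0,0,0],"rotation": [0,0,0]},{"hand": 0,"delta_pos": [0,0,0],"rotation": [0,0,0]}])

```text
time_s: 6.12
tool_pos: [0.5093, 0.0337, 0.0586]
tcp_rot: [179.9, -0.0, 67.5]
ft_force: [-0.7, -0.4, -0.3]
width: 0.0007
```

Emit:
move_arm(moves=[{"hand": 0,"delta_pos": [-0.15,-0.1,0.4],"rotation": [0,0,0]},{"hand": 0,"delta_pos": [0,0,0.4],"rotation": [0,0,0]},{"hand": 0,"delta_pos": [0,0,0.4],"rotation": [0,0,0]},{"hand": 0,"delta_pos": [0,0,0],"rotation": [0,0,0]},{"hand": 0,"delta_pos": [0,0,0],"rotation": [0,0,0]}])

```text
time_s: 6.53
tool_pos: [0.5067, 0.0323, 0.0452]
tcp_rot: [-180.0, 0.0, 67.5]
ft_force: [0.2, 0.4, 0.0]
width: 0.0005
```

Emit:
move_arm(moves=[{"hand": 0,"delta_pos": [0,0,0.1],"rotation": [0,0,0]},{"hand": 0,"delta_pos": [0,0,0.1],"rotation": [0,0,0]},{"hand": 0,"delta_pos": [0,0,0.1],"rotation": [0,0,0]},{"hand": 0,"delta_pos": [0,0,0.1],"rotation": [0,0,0]},{"hand": 0,"delta_pos": [0,0,0.1],"rotation": [0,0,0]}])

```text
time_s: 6.95
tool_pos: [0.5071, 0.0323, 0.0407]
tcp_rot: [180.0, -0.0, 67.5]
ft_force: [-0.7, -1.4, 1.9]
width: 0.0004
```

Emit:
move_arm(moves=[{"hand": 0,"delta_pos": [0,0,0.1],"rotation": [0,0,0]},{"hand": 0,"delta_pos": [0,0,0.1],"rotation": [0,0,0]},{"hand": 0,"delta_pos": [0,0,0.1],"rotation": [0,0,0]},{"hand": 0,"delta_pos": [0,0,0],"rotation": [0,0,0]},{"hand": 0,"delta_pos": [0,0,0],"rotation": [0,0,0]}])

```text
time_s: 7.37
tool_pos: [0.5071, 0.0323, 0.0375]
tcp_rot: [180.0, 0.0, 67.5]
ft_force: [0.5, -1.2, 2.3]
width: 0.0004
```

Emit:
move_arm(moves=[{"hand": 0,"delta_pos": [0,0,0.1],"rotation": [0,0,0]},{"hand": 0,"delta_pos": [0,0,0.1],"rotation": [0,0,0]},{"hand": 0,"delta_pos": [0,0,0],"rotation": [0,0,0]},{"hand": 0,"delta_pos": [0,0,0],"rotation": [0,0,0]}])

```text
time_s: 7.7
tool_pos: [0.5071, 0.0323, 0.0356]
tcp_rot: [180.0, -0.0, 67.5]
ft_force: [-0.4, -0.7, 3.9]
width: 0.0004
```

Emit:
move_arm(moves=[{"hand": 0,"delta_pos": [0,0,0.1],"rotation": [0,0,0]},{"hand": 0,"delta_pos": [0,0,0],"rotation": [0,0,0]},{"hand": 0,"delta_pos": [0,0,0],"rotation": [0,0,0]}])

```text
time_s: 7.95
tool_pos: [0.5071, 0.0323, 0.0349]
tcp_rot: [180.0, -0.0, 67.5]
ft_force: [-0.8, -1.0, 5.3]
width: 0.0007
```

Emit:
move_arm(moves=[{"hand": 0,"delta_pos": [0,0,0.1],"rotation": [0,0,0]},{"hand": 0,"delta_pos": [0,0,0],"rotation": [0,0,0]},{"hand": 0,"delta_pos": [0,0,0],"rotation": [0,0,0]},{"hand": 0,"delta_pos": [0,0,0],"rotation": [0,0,0]}])

```text
time_s: 8.28
tool_pos: [0.5071, 0.0323, 0.0342]
tcp_rot: [180.0, -0.0, 67.5]
ft_force: [-1.8, -1.4, 7.9]
width: 0.0005
```

The force is 7.9 N, rising at about 3.7 N/mm, so the plunger is on its stop. I'll draw straight up.

Emit:
move_arm(moves=[{"hand": 0,"delta_pos": [0,0,-0.3],"rotation": [0,0,0]},{"hand": 0,"delta_pos": [0,0,-0.7],"rotation": [0,0,0]},{"hand": 0,"delta_pos": [0,0,-2],"rotation": [0,0,0]},{"hand": 0,"delta_pos": [0,0,-3.5],"rotation": [0,0,0]},{"hand": 0,"delta_pos": [0,0,-3.5],"rotation": [0,0,0]}])

```text
time_s: 8.7
tool_pos: [0.5054, 0.0328, 0.1336]
tcp_rot: [-179.7, 0.0, 67.5]
ft_force: [1.1, -1.0, -0.7]
width: 0.0005
```

Emit:
move_arm(moves=[{"hand": 0,"delta_pos": [0,0,-3],"rotation": [0,0,0]},{"hand": 0,"delta_pos": [0,0,-3],"rotation": [0,0,0]},{"hand": 0,"delta_pos": [0,0,0],"rotation": [0,0,0]},{"hand": 0,"delta_pos": [0,0,0],"rotation": [0,0,0]},{"hand": 0,"delta_pos": [0,0,0],"rotation": [0,0,0]}])

```text
time_s: 9.12
tool_pos: [0.5061, 0.0327, 0.1931]
tcp_rot: [-179.9, 0.0, 67.5]
ft_force: [-0.2, -0.2, -0.6]
width: 0.0007
```

Run:
```python
from h import *
o=ctrl.get_obs();print(o['time_s'],o['tool_pos'],o['ft_force'])
a=ctrl.read_camera('wrist')[:,:,::-1]; cv2.imwrite('pics/w6.png',a)
b=ctrl.read_camera('side')[:,:,::-1]; cv2.imwrite('pics/s6.png',cv2.resize(b[165:300,200:420],None,fx=3.6,fy=3.6,interpolation=cv2.INTER_CUBIC))
```

```text
9.1167 [0.50609496 0.03266467 0.19309519] [-0.21845737 -0.22420666 -0.55843827]
```

View pics/w6.png

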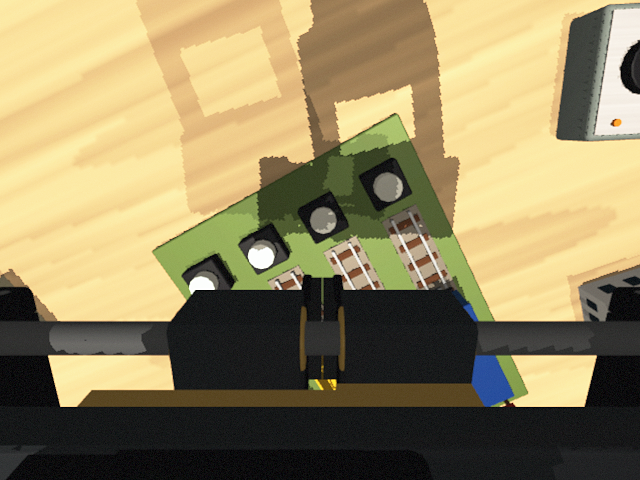

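View pics/s6.png

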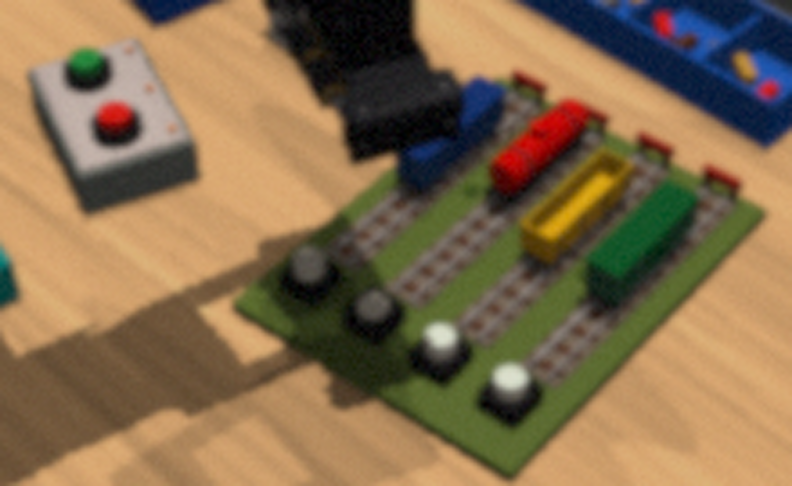

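In the side view, plunger 3 at (375,308) now stands visibly lower than the other three. The green button is up and the wagons haven't moved.

```bash
python3 -c "
from h import *
print(ctrl.job_done())"
```

```text
the job is handed in; nothing more can be done
None
```

The road is set for the red tank wagon. I pressed the green button and let it spring back, then pushed plunger 3 down, and handed the job in at about 9.2 s of the 42 s allowed.

- **Green button:** I pressed it with closed fingertips to 7.4 N. By then the force was climbing at about 3 N/mm, which matches the rubber mount, so the button was on its stop. Pictures afterwards show it up again.
- **Plunger 3:** The red tank wagon stands on the left-hand inner siding, so this was the right plunger. It slid at about 2.5 N, then stiffened to 7.9 N with the fingertips at 34.2 mm. That matches the 36 mm down height plus mount yield.
- **Last pictures:** Plunger 3 sits lower than the other three. The red button, the other plungers and the wagons look unmoved. The models outside these views were not looked at again.
- **Hand:** It is clear, about 19 cm above the table, with no contact force.

**Disagreement:** my first side-camera estimate of the green button was about 8 mm off in y from the scene and wrist cameras. I used the wrist value, with the button spacing measuring 76.0 mm as given, and the press confirmed it.

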